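# Stow the socket in the stay-lidded parts box

### The job

Put the steel socket away in the parts box: raise the lid past the lock point of its folding stay so that the lid stands on the locked stay by itself, then put the socket in the box. Then push the stay's knee back through straight (this lifts the lid slightly) and fold it to let the lid down gently until fully closed, with the socket inside. Do not let the lid drop, do not strain the stay so hard that its clamped foot is dragged along its slot, and leave the other things on the bench where they are.

Things in the scene. Friction and masses are not known exactly. Their poses are not given: they have to be found in the camera images.
- box: Grey sheet-steel parts box fixed to the bench, 200 x 240 x 85 mm (x, y, z), walls and floor about 4 mm; origin at the centre of its underside. Its -x side is the front (toward the robot), the lid hinge runs along its +x top edge, the folding stay is outside its -y end.
- hinge (a point): Middle of the lid's hinge axis, parallel to the box's y, at box (100, 0, 85) mm. The lid is a 204 x 244 x 4 mm steel plate of about 0.55 kg that falls shut by its own weight unless the stay is locked.
- lid (a joint): Lid angle in rad: 0 closed, grows as the front edge rises. The stay goes straight (lid at its highest) somewhere from 1.05 to 1.4, unknown as both stay ends are clamped differently each time: feel for it. There a weak spring swings the knee over and, lowered 0.02 to 0.05, the lid stands on the locked stay; let go more than about 0.01 short of the top, it may fold shut again.
- handle (a point): Middle of the lid's handle: round steel bar, 12 mm diameter, 100 mm long, parallel to the hinge, axis 37 mm above the lid's top face; closed, it lies 185 mm in front of and 42 mm above the hinge axis. Site axes turn with the lid. 2 to 4 N at the bar lift the lid; some 20 N more against the straight or locked stay drags the stay's foot.
- knee (a joint): Angle of the stay's knee in rad: about 0 (-0.3 to 0.3) with the lid closed and the stay folded, grows as it unfolds, 2.74 with the two links in line, 3.09 at its stop (locked past straight, knee toward the hinge side). A weak spring turns it toward the stop.
- stay_pivot (a point): Lower pivot of the stay, on a foot clamped in an upright slot on the box's -y end, up to 9 mm above or below box (-10, -132, 55) mm; axis parallel to the box's y. Two steel links, each 75.5 mm between centres: the lower from here to the knee, the upper from the knee to the lid's -y edge about 110 mm from the hinge.
- knee_grip (a point): On the axis of the knee's freely turning peg (16 mm diameter, 50 mm long, parallel to the box's y), at box y = -167 mm; peg spans y = -140 to -190. Circles stay_pivot at 75.5 mm: locked, above and behind it; folding goes over to the front and down to just below the lid. Past straight the lid's weight (3 to 8 N at the peg) drives it: hold it to let the lid down. Its axes turn.
- socket: Stainless steel wrench socket, a stepped cylinder standing upright: 30 mm diameter below, 26 mm in the top 15 mm, 45 mm high, about 0.14 kg; origin at the centre of its underside.
- pulley: Aluminium V-groove pulley lying flat, 44 mm diameter, 18 mm high; leave alone. Origin at the centre of its underside.
- elbow: Grey PVC pipe elbow lying flat, two legs of 52 mm, 38 mm diameter collars; leave alone. Origin under the corner.
- spark_plug: Spark plug with a blue ceramic insulator lying down, 80 mm long, 20 mm high; leave alone. Origin under its hexagon.
Things that resemble listed ones, but are neither listed nor needed, are in the scene too. What is shaped like the socket but blue or red is not meant.

How it is judged:
By the outcome, as a careful person would: the job done as asked, in the order asked, and still so for the second after the job is handed in, with the robot touching nothing.
It also fails if it takes over 72 s, if anything falls off the work surface, if the arm or the gripper's body presses on something with over 40 N, if the wrist force passes 120 N, or if a joint passes its speed limit or range.

### The arm

A 6-joint arm with a two-finger parallel gripper is mounted at the origin on the work surface. World frame = base frame: x ahead of the robot, y to its left, z up, the work surface at z = 0. Lengths are in m, angles in degrees, forces in N, time in s.
With the tool pointing down it reaches from about 0.375 to 0.9 m from the base axis. Payload 3.1 kg.
Tool frame: the origin (TCP) lies on the centre line of the jaws, within the pads' length; the fingertips stand 25 mm ahead of it and the grasp point (between the pads) lies 6 mm ahead of it; z points along the fingers, y is the line along which they close (so a half turn about z gives the same grasp; the last joint's range is limited). The gripper opens to 87 mm and grips with 3 to 60 N. Pads are 19 mm wide; open, the fingers measure 117 mm over their backs; the gripper's body (75 mm by 190 mm) begins 51 mm behind the grasp point.
Start: joints at [57.496, 30.224, 82.088, -0, 67.689, -10.227], TCP at [0.237, 0.578, 0.248] pointing down, gripper open.
Joint ranges: [-176.69, 176.69], [-43.24, 126.21], [12.49, 139.97], [-82, 262], [0, 151.66], [-163.58, 163.58]. Speed limits (degrees/s): [159.86, 159.86, 180, 180, 180, 180].

### API

Orientations are given as a 3x3 rotation matrix whose columns are the frame's x, y, z axes.
In Python, from rig import read_state, capture, camera_params, hand_in gives the robot as it stands.
- The arm moves only by the tool apply_moves, never from a script. Its argument "rows" is a list of rows, each an object of numbers: "x", "y", "z": the shift along the tool's x, y, z in mm; "rx", "ry", "rz": the turn, a rotation vector about the tool's x, y, z in units of 6 degrees (1.0 is 6 degrees); "claw": the closure in counts, from 0 (fully open) to 255 (shut). A call has 1 to 10 rows; each row is the pose to reach, as a shift and turn from the pose commanded when the call began, along the tool's axes at that moment; what a row does not reach only later rows make up. A row lasts 1/8 s, in which the tool goes at most 62.5 mm and 10.7 degrees, less where a joint would pass 70% of its speed; a pose out of reach is approached as far as the arm can. A call with a gripper value outside its range is refused whole. The fingers move at their own pace and stop on an object; the grip force is fixed at half the most. Time passes only in rows, so rows that repeat a pose let the fingers close. It gives the time, the measured TCP pose, the force, the opening and the grip force at its end, in the units of the state.
- read_state(): the state, without advancing time (a new reading comes with each control period).
- capture(name): name is "scene" or "side" or "wrist"; returns (picture, depth): 400x640x3 uint8, red, green, blue; 400x640 float32, m along the optical axis (not along the pixel's ray), 0 where there is no reading.
- camera_params(name): a dict with "fx", "fy", "cx", "cy" (pixels), "D" ([k1, k2, p1, p2, k3] as OpenCV has them; the pictures are not rectified), "xyz" and "orientation" of the camera in the world. Camera axes: x right, y up, looking along -z (the intrinsics and any distortion apply to the point x, -y, -z); pixel columns grow to the right and rows downward; lengths in m; the calibration is good to about 2 mm. A picture is of the moment at which its call begins: read the wrist's pose just before it. camera_params takes no time and is no camera call; for the wrist camera it gives the pose at the moment of the call.
- hand_in(): hands the job in; it is judged then, once.
The state is a dict: "time_s": time; "joint_positions": joint angles; "qvel": joint speeds; "tau": joint torques, N m; "position": TCP position; "tcp_rot": TCP orientation; "force": force on the tool from outside, world axes, zero at the start; "moment": the same for the moment, N m; "opening": opening from 0.0 (shut) to 1.0 (fully open); "grasp_force": force on a finger pad.
Only numpy, scipy, OpenCV 4.12 (cv2) and the standard library are available. Lean on these libraries where they do the work, as an engineer would, in place of code of your own. Each camera call takes 0.05 s, during which the arm holds its last target. There are 200 camera calls.

## Working session

There is one attempt and no reset: what is moved stays moved. The work goes in short steps, Python scripts to look and compute and a tool call to move; the robot and the scene stay as the last step left them, time stands still between calls to the robot, and variables do not carry over. Pictures are saved under pics/ and viewed, at most 10 in all, crops included, and the job is handed in when it is done.

Besides the shell and the picture viewer there is one more tool, called by a JSON object that holds its "op" and its "data", one argument or row to a line. apply_moves: Moves the arm, as the interface text tells. Its arguments: {"type":"object","properties":{"rows":{"type":"array"}},"required":["rows"]}

```bash
mkdir -p pics; ls; cat > h.py <<'E'
import numpy as np, cv2
from rig import read_state, capture, camera_params
def grab(n):
    p=camera_params(n); im,d=capture(n); return p,im,d
def pts(p,uv,depth=None):
    K=np.array([[p['fx'],0,p['cx']],[0,p['fy'],p['cy']],[0,0,1]]);
    u=cv2.undistortPoints(np.array(uv,float).reshape(-1,1,2),K,np.array(p['D'],float)).reshape(-1,2)
    R=np.array(p['orientation']).reshape(3,3); r=np.c_[u[:,0],-u[:,1],-np.ones(len(u))]@R.T
    return np.array(p['xyz']),r
def onz(p,uv,z):
    o,r=pts(p,uv); return o+r*((z-o[2])/r[:,2])[:,None]
def cloud(p,d):
    v,u=np.mgrid[0:400,0:640]; o,r=pts(p,np.c_[u.ravel(),v.ravel()])
    return (o+r*d.reshape(-1,1)).reshape(400,640,3)
def st():
    s=read_state(); print(s['time_s'],np.round(s['position'],4),np.round(s['force'],1),s['opening'],s['grasp_force']); return s
E
python3 - <<'E'
from h import *
s=st(); print(np.round(s['tcp_rot'],3))
for n in ['scene','side']:
    p,im,d=grab(n); np.savez('pics/'+n+'.npz',im=im,d=d,c=cloud(p,d)); cv2.imwrite(f'pics/{n}0.png',im[:,:,::-1]); print(n,p['xyz'],np.round(p['orientation'],2).tolist(),p['fx'])
E
```

```text
pics
0.0 [0.2365 0.5778 0.2466] [ 0.1  0.3 -0.1] 0.9992179596374182 0.0
[[-0.925  0.379 -0.001]
 [ 0.379  0.925 -0.002]
 [ 0.    -0.002 -1.   ]]
scene [1.17597757 0.10245726 0.80470745] [[-0.18, -0.72, 0.67], [0.98, -0.14, 0.11], [0.02, 0.68, 0.74]] 376.9250162406224
side [0.33331916 0.71918491 0.69729944] [[-0.96, 0.16, -0.22], [-0.28, -0.6, 0.75], [-0.01, 0.79, 0.62]] 386.45080723089694
```

View pics/scene0.png

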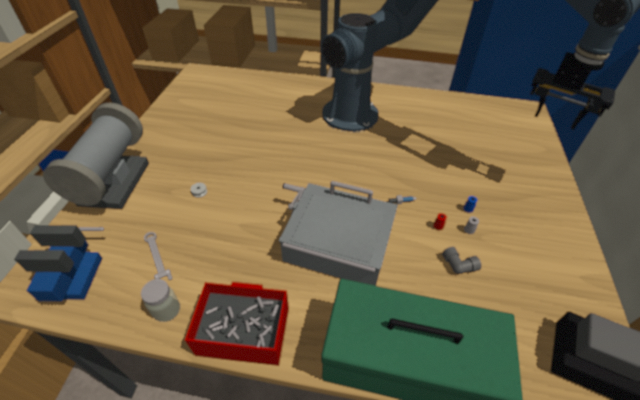

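View pics/side0.png

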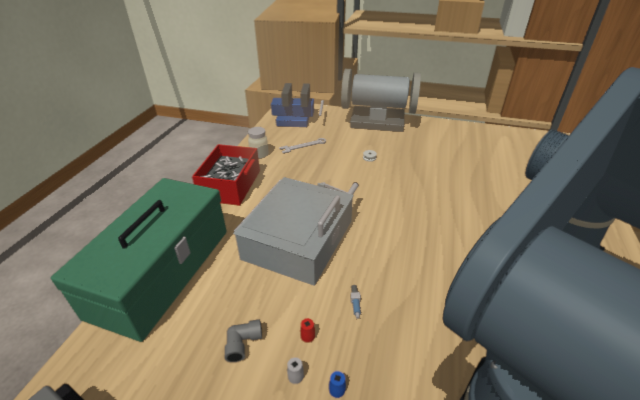

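The scene view shows the closed box around (340,230), its handle at (352,190), the knee peg at (295,188) and the grey socket at (472,226). In the side view the socket is at (295,371), the handle at (328,213) and the peg at (352,190).

```bash
python3 - <<'E'
from h import *
P={}
for n in ['scene','side']:
    z=np.load('pics/'+n+'.npz'); c=z['c']; im=z['im'].astype(int)
    m=(c[...,2]>0.08)&(c[...,2]<0.097)&(im.max(2)-im.min(2)<25)&(c[...,0]<0.85)&(c[...,0]>.3)&(abs(c[...,1])<.4)
    k,l,s,ce=cv2.connectedComponentsWithStats(m.astype(np.uint8)); i=1+s[1:,4].argmax(); m=l==i
    q=c[m]; r=cv2.minAreaRect(q[:,:2].astype(np.float32)*1000); print(n,'lid',s[i],r,np.median(q[:,2]))
    def near(u,v,w,lo,hi):
        a=c[v-w:v+w,u-w:u+w].reshape(-1,3); b=a[(a[:,2]>lo)&(a[:,2]<hi)]; return b
    u,v=(352,190) if n=='scene' else (328,213)
    b=near(u,v,26,.115,.15); print('handle',len(b),b.mean(0),cv2.minAreaRect(b[:,:2].astype(np.float32)*1000),b[:,2].max())
    u,v=(472,226) if n=='scene' else (295,371)
    b=near(u,v,14,.004,.08); print('sock',len(b),b.mean(0),b[:,2].max()); t=b[b[:,2]>b[:,2].max()-.008]; print(' top',len(t),t.mean(0),cv2.minEnclosingCircle(t[:,:2].astype(np.float32)))
    u,v=(293,188) if n=='scene' else (352,188)
    b=near(u,v,10,.03,.15); print('peg',len(b),b.mean(0),np.round(b[:,2].min(),3),b[:,2].max(),cv2.minAreaRect(b[:,:2].astype(np.float32)*1000))
    print(c[v-8:v+9:2,u-12:u+13:3,2].round(3) if n=='scene' else '')
E
```

```text
scene lid [ 279  184  118   89 6867] ((588.9481201171875, 17.76812744140625), (305.62567138671875, 212.82142639160156), 82.8546142578125) 0.09193325155642518
handle 231 [0.50732417 0.06114753 0.13015442] ((506.2699890136719, 61.460121154785156), (110.48706817626953, 13.334881782531738), 81.23030853271484) 0.13625448151711106
sock 213 [0.48093226 0.39186053 0.0279842 ] 0.04918559948304746
 top 66 [0.4799352  0.3920174  0.04584139] ((0.4798298180103302, 0.3923628032207489), 0.01441258005797863)
peg 151 [ 0.49239337 -0.09135321  0.07945733] 0.07 0.09262129837490962 ((494.6755676269531, -86.45597839355469), (82.57212829589844, 39.4289436340332), 45.85284423828125)
[[ 0.001 -0.002 -0.001  0.004  0.002 -0.     0.002 -0.001  0.   ]
 [ 0.001  0.001 -0.002 -0.     0.    -0.    -0.001  0.003  0.003]
 [ 0.004  0.081  0.082  0.001 -0.001 -0.001  0.001  0.001  0.004]
 [ 0.003  0.079  0.081  0.08   0.081  0.08  -0.001  0.    -0.002]
 [ 0.003  0.074  0.077  0.08   0.079  0.083  0.08   0.083  0.075]
 [ 0.003  0.003  0.     0.071  0.073  0.077  0.078  0.083  0.093]
 [-0.002 -0.    -0.002 -0.002  0.004  0.     0.083  0.082  0.09 ]
 [-0.     0.001 -0.    -0.     0.     0.002  0.08   0.075  0.089]
 [ 0.     0.     0.003 -0.001  0.001  0.085  0.079  0.091  0.092]]
side lid [ 234  178  119   84 5628] ((590.953857421875, 39.39262390136719), (269.0151062011719, 210.35305786132812), 82.06185913085938) 0.09040776863323069
handle 203 [0.50494241 0.07073212 0.12942306] ((504.79803466796875, 63.33028793334961), (111.17288208007812, 10.873307228088379), 81.92001342773438) 0.1343409756574253
sock 362 [0.47771782 0.39946492 0.03330369] 0.04767991323043008
 top 180 [0.4794961  0.39519128 0.04439896] ((0.47984060645103455, 0.39419394731521606), 0.01327226310968399)
peg 136 [ 0.48505529 -0.07888148  0.08229546] 0.067 0.09213382270808934 ((489.72723388671875, -81.59331512451172), (33.72258377075195, 87.97008514404297), 0.1931624412536621)
```

```bash
cat >> h.py <<'E'
from scipy.spatial.transform import Rotation as Ro
def boxR(yaw,tilt=0,s=1): # tool y along s*box x, z down, tilt deg: tool z leans (rotation about box x)
    bx=np.array([np.cos(np.radians(yaw)),np.sin(np.radians(yaw)),0]); z=np.array([0,0,-1.]); z=Ro.from_rotvec(np.radians(tilt)*bx).apply(z)
    y=s*bx; return np.c_[np.cross(y,z),y,z]
def to(pos,R,s=None,ref=None):
    s=s or read_state(); p0,R0=ref if ref else (np.array(s['position']),np.array(s['tcp_rot']))
    d=R0.T@(np.array(pos)-p0)*1000; w=Ro.from_matrix(R0.T@R).as_rotvec(degrees=True)/6
    print('shift',d.round(1),'rot',w.round(2)); return d,w
E
python3 - <<'E'
from h import *
to([.5,0,.36],boxR(-8))
E
```

```text
shift [-462.8 -435.1 -112.6] rot [-2.000e-02  1.000e-02  1.262e+01]
```

{"op": "apply_moves", "data": {
  "rows": [
    {"z": -60},
    {"x": -120,"y": -110,"z": -112,"rz": 3},
    {"x": -463,"y": -435,"z": -112,"rz": 12.6},
    {"x": -463,"y": -435,"z": -112,"rz": 12.6},
    {"x": -463,"y": -435,"z": -112,"rz": 12.6},
    {"x": -463,"y": -435,"z": -112,"rz": 12.6},
    {"x": -463,"y": -435,"z": -112,"rz": 12.6},
    {"x": -463,"y": -435,"z": -112,"rz": 12.6},
    {"x": -463,"y": -435,"z": -112,"rz": 12.6},
    {"x": -463,"y": -435,"z": -112,"rz": 12.6}
  ]
}}

```text
validation failed for argument at $.ro...
```

{"op": "apply_moves", "data": {
  "rows": [
    {"x": 0},
    {"x": 0},
    {"x": 0}
  ]
}}

```text
validation failed for argument at $.ro...
```

```bash
python3 - <<'E'
from h import *
s=st(); to([.5,0,.36],boxR(-8))
p,im,d=grab('wrist'); np.savez('pics/w1.npz',im=im,d=d,c=cloud(p,d)); cv2.imwrite('pics/w1.png',im[:,:,::-1]); print(p['xyz'],np.round(p['orientation'],2).tolist(),p['fx'])
E
```

```text
0.1 [0.2366 0.5778 0.2467] [-0.4 -0.3 -0.3] 0.9995650621761693 0.0
shift [-462.8 -435.1 -112.6] rot [-2.000e-02  1.000e-02  1.262e+01]
[0.16675965 0.60605706 0.38414829] [[0.38, -0.89, -0.26], [0.93, 0.36, 0.11], [-0.0, -0.28, 0.96]] 308.1599328031011
```

View pics/w1.png

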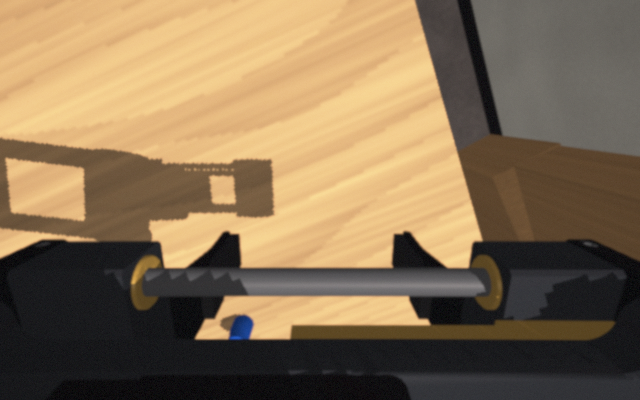

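The wrist picture shows the fingers at (225,260) and (405,260), with image-up being tool +x. So the move rows probably need all their keys.

```bash
python3 - <<'E'
from h import *
to([.5,-.12,.36],boxR(-8))
E
```

```text
shift [-508.3 -546.2 -112.5] rot [-1.000e-02  1.000e-02  1.262e+01]
```

{"op": "apply_moves", "data": {
  "rows": [
    {"x": 0,"y": 0,"z": -60,"rx": 0,"ry": 0,"rz": 0,"claw": 0}
  ]
}}

```text
time_s: 0.28
position: [0.2352, 0.5754, 0.3023]
tcp_rot: [[-0.925, 0.379, -0.008], [0.379, 0.925, -0.012], [0.002, -0.014, -1.0]]
force: [0.8, 1.6, 0.7]
opening: 0.999
grasp_force: 0.0
```

{"op": "apply_moves", "data": {
  "rows": [
    {"x": -508,"y": -546,"z": -52,"rx": 0,"ry": 0,"rz": 12.6,"claw": 0},
    {"x": -508,"y": -546,"z": -52,"rx": 0,"ry": 0,"rz": 12.6,"claw": 0},
    {"x": -508,"y": -546,"z": -52,"rx": 0,"ry": 0,"rz": 12.6,"claw": 0},
    {"x": -508,"y": -546,"z": -52,"rx": 0,"ry": 0,"rz": 12.6,"claw": 0},
    {"x": -508,"y": -546,"z": -52,"rx": 0,"ry": 0,"rz": 12.6,"claw": 0},
    {"x": -508,"y": -546,"z": -52,"rx": 0,"ry": 0,"rz": 12.6,"claw": 0},
    {"x": -508,"y": -546,"z": -52,"rx": 0,"ry": 0,"rz": 12.6,"claw": 0},
    {"x": -508,"y": -546,"z": -52,"rx": 0,"ry": 0,"rz": 12.6,"claw": 0},
    {"x": -508,"y": -546,"z": -52,"rx": 0,"ry": 0,"rz": 12.6,"claw": 0},
    {"x": -508,"y": -546,"z": -52,"rx": 0,"ry": 0,"rz": 12.6,"claw": 0}
  ]
}}

```text
time_s: 1.52
position: [0.4571, -0.007, 0.3512]
tcp_rot: [[0.137, 0.991, 0.0], [0.991, -0.137, 0.0], [0.0, 0.0, -1.0]]
force: [1.2, 0.7, -0.2]
opening: 0.999
grasp_force: 0.0
```

{"op": "apply_moves", "data": {
  "rows": [
    {"x": -60,"y": 30,"z": -9,"rx": 0,"ry": 0,"rz": 0,"claw": 0},
    {"x": -106,"y": 58,"z": -9,"rx": 0,"ry": 0,"rz": 0,"claw": 0},
    {"x": -106,"y": 58,"z": -9,"rx": 0,"ry": 0,"rz": 0,"claw": 0},
    {"x": -106,"y": 58,"z": -9,"rx": 0,"ry": 0,"rz": 0,"claw": 0}
  ]
}}

```text
time_s: 2.02
position: [0.499, -0.1175, 0.3594]
tcp_rot: [[0.138, 0.99, -0.002], [0.99, -0.138, 0.002], [0.001, -0.002, -1.0]]
force: [-0.5, 1.1, 0.5]
opening: 0.998
grasp_force: 0.0
```

```bash
python3 - <<'E'
from h import *
s=st()
p,im,d=grab('wrist'); np.savez('pics/w2.npz',im=im,d=d,c=cloud(p,d)); cv2.imwrite('pics/w2.png',im[:,:,::-1]); print(p['xyz'])
import json; json.dump({k:np.array(v).tolist() for k,v in p.items()},open('pics/w2.json','w'))
E
```

```text
2.025 [ 0.499  -0.1175  0.3594] [-0.5  1.1  0.5] 0.9980654131364662 0.0
[ 0.50990602 -0.04338981  0.49691023]
```

View pics/w2.png

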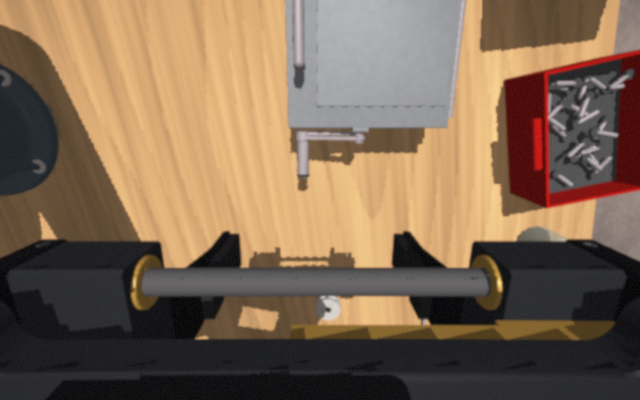

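The wrist view shows the handle at (299,0–78), the peg at (302,140–178), the lid's -y edge at row 127 with columns 289–448, and the lower stay foot near (360,135).

```bash
python3 - <<'E'
from h import *
import json
p=json.load(open('pics/w2.json')); z=np.load('pics/w2.npz'); im=z['im'].astype(int); c=z['c']
Z=c[...,2]
for r in (10,30,50): print('h',r,[(u,Z[r,u].round(3)) for u in range(286,312,2)])
for r in (145,155,165,173): print('p',r,[(u,Z[r,u].round(3)) for u in range(290,316,2)])
for nm,lo,hi,rs in (('handle',.115,.15,range(5,70,5)),('peg',.06,.1,range(142,178,3))):
    uv=[];hh=[]
    for r in rs:
        u=np.where((Z[r,285:318]>lo)&(Z[r,285:318]<hi))[0]+285
        if len(u)>2: uv.append((u.mean(),r)); hh.append(np.median(np.sort(Z[r,u])[len(u)//2:]))
    h=np.median(hh); q=onz(p,uv,h-.006); print(nm,h,len(uv)); v=cv2.fitLine(q[:,:2].astype(np.float32),2,0,.01,.01).ravel(); print(q.round(4).tolist()[::4],q[-1], 'dir yaw',np.degrees(np.arctan2(v[1],v[0])))
# lid edges
q=c[(Z>.083)&(Z<.098)&(np.indices(Z.shape)[0]<126)&(np.indices(Z.shape)[1]>280)&(np.indices(Z.shape)[1]<470)]
print('lid z',np.median(q[:,2]))
g=cv2.Canny(im[...,::-1].astype(np.uint8),60,150)
for nm,pts_ in (('front',[(u,r) for r in range(90,122) for u in np.where(g[r,280:296])[0][:1]+280]),('end',[(u,r) for u in range(320,440) for r in np.where(g[118:135,u])[0][-1:]+118]),('back',[(u,r) for r in range(20,118) for u in np.where(g[r,440:475])[0][-1:]+440])):
    q=onz(p,pts_,.087); v=cv2.fitLine(q[:,:2].astype(np.float32),2,0,.01,.01).ravel(); print(nm,len(q),v.round(4),np.degrees(np.arctan2(v[1],v[0])))
u,v=np.meshgrid(range(350,372,3),range(126,146,3)); print(Z[126:146:3,350:372:3].round(3)); print(c[135,360])
E
```

```text
h 10 [(286, np.float64(0.09)), (288, np.float64(0.092)), (290, np.float64(0.09)), (292, np.float64(0.13)), (294, np.float64(0.132)), (296, np.float64(0.133)), (298, np.float64(0.133)), (300, np.float64(0.133)), (302, np.float64(0.132)), (304, np.float64(0.091)), (306, np.float64(0.093)), (308, np.float64(0.092)), (310, np.float64(0.091))]
h 30 [(286, np.float64(0.09)), (288, np.float64(0.091)), (290, np.float64(0.092)), (292, np.float64(0.091)), (294, np.float64(0.131)), (296, np.float64(0.133)), (298, np.float64(0.134)), (300, np.float64(0.133)), (302, np.float64(0.132)), (304, np.float64(0.128)), (306, np.float64(0.09)), (308, np.float64(0.09)), (310, np.float64(0.091))]
h 50 [(286, np.float64(-0.001)), (288, np.float64(0.091)), (290, np.float64(0.089)), (292, np.float64(0.09)), (294, np.float64(0.13)), (296, np.float64(0.133)), (298, np.float64(0.133)), (300, np.float64(0.132)), (302, np.float64(0.132)), (304, np.float64(0.129)), (306, np.float64(0.091)), (308, np.float64(0.089)), (310, np.float64(0.089))]
p 145 [(290, np.float64(0.001)), (292, np.float64(-0.001)), (294, np.float6
[... 1569 characters left out ...]
4, 0.0744]] [ 0.48004482 -0.12501891  0.07440044] dir yaw 82.81638
lid z 0.09135761971678519
front 32 [ 0.1383  0.9904  0.4738 -0.0311] 82.05013
end 120 [ 0.9962 -0.0868  0.5874 -0.0766] -4.9787717
back 98 [ 0.1378  0.9905  0.6876 -0.0181] 82.07678
[[ 0.09   0.097  0.098  0.098  0.098  0.096  0.097  0.089]
 [ 0.001  0.098  0.097  0.097  0.096  0.097  0.097 -0.   ]
 [ 0.07   0.07   0.072  0.07   0.068  0.     0.     0.001]
 [ 0.001  0.001  0.088  0.091  0.09  -0.001  0.001  0.   ]
 [ 0.09   0.09   0.092  0.093  0.092  0.086  0.497 -0.   ]
 [ 0.001  0.     0.09   0.09   0.092  0.     0.    -0.001]
 [-0.     0.     0.001 -0.001  0.     0.     0.     0.001]]
[ 0.56100161 -0.07974409  0.09339226]
```

{"op": "apply_moves", "data": {
  "rows": [
    {"x": 60,"y": -10,"z": 0,"rx": 0,"ry": 0,"rz": 0,"claw": 0},
    {"x": 120,"y": -19,"z": 30,"rx": 0,"ry": 0,"rz": 0,"claw": 0},
    {"x": 177,"y": -19,"z": 60,"rx": 0,"ry": 0,"rz": 0,"claw": 0},
    {"x": 177,"y": -19,"z": 120,"rx": 0,"ry": 0,"rz": 0,"claw": 0},
    {"x": 177,"y": -19,"z": 170,"rx": 0,"ry": 0,"rz": 0,"claw": 0},
    {"x": 177,"y": -19,"z": 200,"rx": 0,"ry": 0,"rz": 0,"claw": 0},
    {"x": 177,"y": -19,"z": 226,"rx": 0,"ry": 0,"rz": 0,"claw": 0},
    {"x": 177,"y": -19,"z": 226,"rx": 0,"ry": 0,"rz": 0,"claw": 0},
    {"x": 177,"y": -19,"z": 226,"rx": 0,"ry": 0,"rz": 0,"claw": 0}
  ]
}}

```text
time_s: 3.2
position: [0.5054, 0.0607, 0.135]
tcp_rot: [[0.136, 0.991, 0.001], [0.991, -0.136, -0.0], [0.0, 0.001, -1.0]]
force: [-0.7, 0.0, 0.6]
opening: 1.0
grasp_force: 0.0
```

```bash
python3 - <<'E'
from h import *
s=st(); th=np.radians(-8);bx=np.array([np.cos(th),np.sin(th),0]);by=np.array([-np.sin(th),np.cos(th),0])
print(s['position']@bx if not isinstance(s['position'],list) else np.array(s['position'])@bx,np.array(s['position'])@by)
to(.4913*bx+.13*by+[0,0,.133],boxR(-8))
E
```

```text
3.2 [0.5054 0.0607 0.135 ] [-0.7  0.   0.6] 0.9997100017662444 0.0
0.49199966580097937 0.1304883137612743
shift [-0.5 -0.7  2. ] rot [ 0.01 -0.    0.03]
```

{"op": "apply_moves", "data": {
  "rows": [
    {"x": 0,"y": 0,"z": 2,"rx": 0,"ry": 0,"rz": 0,"claw": 200},
    {"x": 0,"y": 0,"z": 2,"rx": 0,"ry": 0,"rz": 0,"claw": 200},
    {"x": 0,"y": 0,"z": 2,"rx": 0,"ry": 0,"rz": 0,"claw": 200},
    {"x": 0,"y": 0,"z": 2,"rx": 0,"ry": 0,"rz": 0,"claw": 230},
    {"x": 0,"y": 0,"z": 2,"rx": 0,"ry": 0,"rz": 0,"claw": 230},
    {"x": 0,"y": 0,"z": 2,"rx": 0,"ry": 0,"rz": 0,"claw": 230}
  ]
}}

```text
time_s: 3.95
position: [0.5052, 0.0599, 0.132]
tcp_rot: [[0.137, 0.991, -0.0], [0.991, -0.137, 0.0], [-0.0, -0.0, -1.0]]
force: [-0.3, -0.7, 0.3]
opening: 0.401
grasp_force: 0.0
```

```bash
cat >> h.py <<'E'
th=np.radians(-8);bx=np.array([np.cos(th),np.sin(th),0]);by=np.array([-np.sin(th),np.cos(th),0])
def hpos(a,r=(185,42),hinge=(676.3,85)): # handle (s,z) mm at lid angle
    x,z=-r[0],r[1]; return hinge[0]+x*np.cos(a)+z*np.sin(a), hinge[1]-x*np.sin(a)+z*np.cos(a)
def box(s=None):
    s=s or read_state(); p=np.array(s['position']); f=np.array(s['force']); return (np.array([p@bx,p@by,p[2]])*1000).round(1),np.round([f@bx,f@by,f[2]],1)
E
python3 - <<'E'
from h import *
st(); print(box())
s0,z0=hpos(0)
for a in np.arange(0,1.41,.05): s,z=hpos(a); print(round(a,2),'y %.1f z %.1f'%(s-s0,-(z-z0)))
E
```

```text
3.95 [0.5052 0.0599 0.132 ] [-0.3 -0.7  0.3] 0.4010958983933566 0.0
(array([491.9, 129.6, 132. ]), array([-0.2, -0.7,  0.3]))
0.0 y 0.0 z -0.0
0.05 y 2.3 z -9.2
0.1 y 5.1 z -18.3
0.15 y 8.4 z -27.2
0.2 y 12.0 z -35.9
0.25 y 16.1 z -44.5
0.3 y 20.7 z -52.8
0.35 y 25.6 z -60.9
0.4 y 31.0 z -68.7
0.45 y 36.7 z -76.3
0.5 y 42.8 z -83.6
0.55 y 49.2 z -90.5
0.6 y 56.0 z -97.1
0.65 y 63.1 z -103.4
0.7 y 70.6 z -109.3
0.75 y 78.3 z -114.8
0.8 y 86.2 z -120.0
0.85 y 94.5 z -124.7
0.9 y 102.9 z -129.0
0.95 y 111.6 z -132.9
1.0 y 120.4 z -136.4
1.05 y 129.4 z -139.4
1.1 y 138.5 z -141.9
1.15 y 147.8 z -144.0
1.2 y 157.1 z -145.6
1.25 y 166.5 z -146.8
1.3 y 176.0 z -147.5
1.35 y 185.5 z -147.7
1.4 y 194.9 z -147.4
```

{"op": "apply_moves", "data": {
  "rows": [
    {"x": 0,"y": 0,"z": 0,"rx": 0,"ry": 0,"rz": 0,"claw": 245},
    {"x": 0,"y": 0,"z": 0,"rx": 0,"ry": 0,"rz": 0,"claw": 245},
    {"x": 0,"y": 0,"z": 0,"rx": 0,"ry": 0,"rz": 0,"claw": 245},
    {"x": 0,"y": 0,"z": 0,"rx": 0,"ry": 0,"rz": 0,"claw": 245},
    {"x": 0,"y": 0,"z": 0,"rx": 0,"ry": 0,"rz": 0,"claw": 245}
  ]
}}

```text
time_s: 4.58
position: [0.5038, 0.0602, 0.1318]
tcp_rot: [[0.137, 0.991, -0.003], [0.991, -0.137, 0.0], [-0.0, -0.003, -1.0]]
force: [-4.2, 1.1, 2.7]
opening: 0.129
grasp_force: 30.0
```

```bash
python3 - <<'E'
from h import *
st(); print(box())
E
```

```text
4.575 [0.5038 0.0602 0.1318] [-4.2  1.1  2.7] 0.129245451795408 29.996998496353626
(array([490.5, 129.7, 131.8]), array([-4.3,  0.5,  2.7]))
```

{"op": "apply_moves", "data": {
  "rows": [
    {"x": 0,"y": 1,"z": -9,"rx": 0,"ry": 0,"rz": 0,"claw": 245},
    {"x": 0,"y": 4,"z": -18,"rx": 0,"ry": 0,"rz": 0,"claw": 245},
    {"x": 0,"y": 7,"z": -27,"rx": 0,"ry": 0,"rz": 0,"claw": 245},
    {"x": 0,"y": 11,"z": -36,"rx": 0,"ry": 0,"rz": 0,"claw": 245},
    {"x": 0,"y": 19,"z": -53,"rx": 0,"ry": 0,"rz": 0,"claw": 245},
    {"x": 0,"y": 30,"z": -69,"rx": 0,"ry": 0,"rz": 0,"claw": 245},
    {"x": 0,"y": 41.5,"z": -83.5,"rx": 0,"ry": 0,"rz": 0,"claw": 245},
    {"x": 0,"y": 41.5,"z": -83.5,"rx": 0,"ry": 0,"rz": 0,"claw": 245}
  ]
}}

```text
time_s: 5.58
position: [0.5455, 0.0543, 0.2174]
tcp_rot: [[0.137, 0.991, -0.002], [0.991, -0.137, -0.0], [-0.0, -0.002, -1.0]]
force: [-6.9, -0.2, 0.7]
opening: 0.125
grasp_force: 30.0
```

```bash
python3 - <<'E'
from h import *
st(); print(box())
E
```

```text
5.575 [0.5455 0.0543 0.2174] [-6.9 -0.2  0.7] 0.12544010960149107 30.000906586647034
(array([532.6, 129.7, 217.4]), array([-6.8, -1.2,  0.7]))
```

{"op": "apply_moves", "data": {
  "rows": [
    {"x": 0,"y": 5,"z": -8,"rx": 0,"ry": 0,"rz": 0,"claw": 245},
    {"x": 0,"y": 12,"z": -14.5,"rx": 0,"ry": 0,"rz": 0,"claw": 245},
    {"x": 0,"y": 19,"z": -21,"rx": 0,"ry": 0,"rz": 0,"claw": 245},
    {"x": 0,"y": 26.5,"z": -27,"rx": 0,"ry": 0,"rz": 0,"claw": 245},
    {"x": 0,"y": 34,"z": -32.5,"rx": 0,"ry": 0,"rz": 0,"claw": 245},
    {"x": 0,"y": 42,"z": -37.5,"rx": 0,"ry": 0,"rz": 0,"claw": 245},
    {"x": 0,"y": 50.5,"z": -42,"rx": 0,"ry": 0,"rz": 0,"claw": 245},
    {"x": 0,"y": 59,"z": -46.5,"rx": 0,"ry": 0,"rz": 0,"claw": 245},
    {"x": 0,"y": 67.5,"z": -50.5,"rx": 0,"ry": 0,"rz": 0,"claw": 245},
    {"x": 0,"y": 67.5,"z": -50.5,"rx": 0,"ry": 0,"rz": 0,"claw": 245}
  ]
}}

```text
time_s: 6.82
position: [0.615, 0.0445, 0.2692]
tcp_rot: [[0.137, 0.991, 0.004], [0.991, -0.137, -0.001], [-0.0, 0.004, -1.0]]
force: [-5.5, -0.3, 5.6]
opening: 0.127
grasp_force: 30.0
```

```bash
python3 - <<'E'
from h import *
st(); print(box()); print(hpos(.95))
E
```

```text
6.825 [0.615  0.0445 0.2692] [-5.5 -0.3  5.6] 0.12700651687302442 30.00091642141342
(array([602.8, 129.7, 269.2]), array([-5.4, -1.1,  5.6]))
(np.float64(602.8520796503352), np.float64(259.91255814351723))
```

{"op": "apply_moves", "data": {
  "rows": [
    {"x": 0,"y": 8.5,"z": -5.5,"rx": 0,"ry": 0,"rz": 0,"claw": 245},
    {"x": 0,"y": 17.5,"z": -8.5,"rx": 0,"ry": 0,"rz": 0,"claw": 245},
    {"x": 0,"y": 26,"z": -11,"rx": 0,"ry": 0,"rz": 0,"claw": 245},
    {"x": 0,"y": 30,"z": -12,"rx": 0,"ry": 0,"rz": 0,"claw": 245},
    {"x": 0,"y": 32.5,"z": -12.5,"rx": 0,"ry": 0,"rz": 0,"claw": 245},
    {"x": 0,"y": 32.5,"z": -12.5,"rx": 0,"ry": 0,"rz": 0,"claw": 245}
  ]
}}

```text
time_s: 7.58
position: [0.6464, 0.0401, 0.2798]
tcp_rot: [[0.137, 0.991, 0.003], [0.991, -0.137, -0.001], [-0.001, 0.003, -1.0]]
force: [-3.8, -1.5, 6.3]
opening: 0.128
grasp_force: 30.0
```

{"op": "apply_moves", "data": {
  "rows": [
    {"x": 0,"y": 4,"z": -1,"rx": 0,"ry": 0,"rz": 0,"claw": 245},
    {"x": 0,"y": 4,"z": -1,"rx": 0,"ry": 0,"rz": 0,"claw": 245},
    {"x": 0,"y": 4,"z": -1,"rx": 0,"ry": 0,"rz": 0,"claw": 245}
  ]
}}

```text
time_s: 7.95
position: [0.6503, 0.0396, 0.2804]
tcp_rot: [[0.137, 0.991, 0.003], [0.991, -0.137, -0.001], [-0.0, 0.003, -1.0]]
force: [-4.0, -2.0, 5.1]
opening: 0.13
grasp_force: 30.0
```

{"op": "apply_moves", "data": {
  "rows": [
    {"x": 0,"y": 4,"z": -1,"rx": 0,"ry": 0,"rz": 0,"claw": 245},
    {"x": 0,"y": 4,"z": -1,"rx": 0,"ry": 0,"rz": 0,"claw": 245},
    {"x": 0,"y": 4,"z": -1,"rx": 0,"ry": 0,"rz": 0,"claw": 245}
  ]
}}

```text
time_s: 8.32
position: [0.6541, 0.0391, 0.2811]
tcp_rot: [[0.137, 0.991, 0.002], [0.991, -0.137, -0.001], [-0.0, 0.002, -1.0]]
force: [-2.8, -1.7, 4.8]
opening: 0.125
grasp_force: 30.0
```

```bash
python3 - <<'E'
from h import *
st(); print(box())
for n in ['scene','side']:
    p,im,d=grab(n); np.savez('pics/'+n+'1.npz',im=im,d=d,c=cloud(p,d))
    a=im[110:290,220:420] if n=='scene' else im[100:300,220:420]; cv2.imwrite(f'pics/{n}1.png',cv2.resize(a,None,fx=3,fy=3)[:,:,::-1])
E
```

```text
8.325 [0.6541 0.0391 0.2811] [-2.8 -1.7  4.8] 0.12478095063085878 30.000714361667633
(array([642.3, 129.7, 281.1]), array([-2.5, -2.1,  4.8]))
```

View pics/scene1.png

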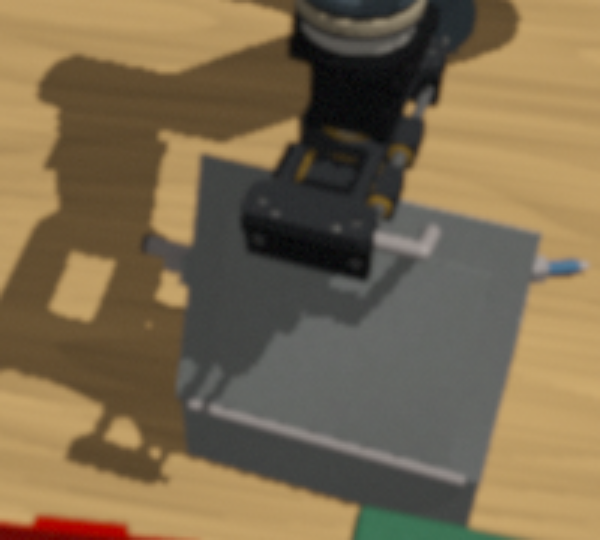

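The crop shows the gripper holding the bar at (340,235) with the lid standing up, and the peg at the left at (155,245). I'll keep feeling upward.

{"op": "apply_moves", "data": {
  "rows": [
    {"x": 0,"y": 4,"z": -1,"rx": 0,"ry": 0,"rz": 0,"claw": 245},
    {"x": 0,"y": 4,"z": -1,"rx": 0,"ry": 0,"rz": 0,"claw": 245},
    {"x": 0,"y": 4,"z": -1,"rx": 0,"ry": 0,"rz": 0,"claw": 245}
  ]
}}

```text
time_s: 8.8
position: [0.6576, 0.0386, 0.2816]
tcp_rot: [[0.137, 0.991, 0.001], [0.991, -0.137, -0.001], [-0.0, 0.001, -1.0]]
force: [-3.7, -3.0, 5.1]
opening: 0.125
grasp_force: 30.0
```

{"op": "apply_moves", "data": {
  "rows": [
    {"x": 0,"y": 4,"z": -0.5,"rx": 0,"ry": 0,"rz": 0,"claw": 245},
    {"x": 0,"y": 4,"z": -0.5,"rx": 0,"ry": 0,"rz": 0,"claw": 245},
    {"x": 0,"y": 4,"z": -0.5,"rx": 0,"ry": 0,"rz": 0,"claw": 245}
  ]
}}

```text
time_s: 9.18
position: [0.6615, 0.0381, 0.282]
tcp_rot: [[0.137, 0.991, 0.001], [0.991, -0.137, -0.0], [-0.0, 0.001, -1.0]]
force: [-2.0, -4.1, 4.7]
opening: 0.123
grasp_force: 30.0
```

{"op": "apply_moves", "data": {
  "rows": [
    {"x": 0,"y": 4,"z": -0.5,"rx": 0,"ry": 0,"rz": 0,"claw": 245},
    {"x": 0,"y": 4,"z": -0.5,"rx": 0,"ry": 0,"rz": 0,"claw": 245},
    {"x": 0,"y": 4,"z": -0.5,"rx": 0,"ry": 0,"rz": 0,"claw": 245}
  ]
}}

```text
time_s: 9.55
position: [0.6653, 0.0375, 0.2824]
tcp_rot: [[0.137, 0.991, 0.0], [0.991, -0.137, -0.0], [-0.0, 0.0, -1.0]]
force: [-2.5, -4.4, 3.4]
opening: 0.125
grasp_force: 30.0
```

{"op": "apply_moves", "data": {
  "rows": [
    {"x": 0,"y": 3.5,"z": -0.5,"rx": 0,"ry": 0,"rz": 0,"claw": 245},
    {"x": 0,"y": 3.5,"z": -0.5,"rx": 0,"ry": 0,"rz": 0,"claw": 245},
    {"x": 0,"y": 3.5,"z": -0.5,"rx": 0,"ry": 0,"rz": 0,"claw": 245}
  ]
}}

```text
time_s: 9.93
position: [0.6686, 0.0371, 0.2827]
tcp_rot: [[0.137, 0.991, -0.0], [0.991, -0.137, -0.0], [-0.0, -0.0, -1.0]]
force: [-1.9, -4.1, 1.5]
opening: 0.128
grasp_force: 30.0
```

{"op": "apply_moves", "data": {
  "rows": [
    {"x": -1,"y": 3.5,"z": 0,"rx": 0,"ry": 0,"rz": 0,"claw": 245},
    {"x": -1,"y": 3.5,"z": 0,"rx": 0,"ry": 0,"rz": 0,"claw": 245},
    {"x": -1,"y": 3.5,"z": 0,"rx": 0,"ry": 0,"rz": 0,"claw": 245}
  ]
}}

```text
time_s: 10.3
position: [0.671, 0.0367, 0.2827]
tcp_rot: [[0.137, 0.991, -0.003], [0.991, -0.137, 0.001], [0.001, -0.003, -1.0]]
force: [-3.1, -0.9, 1.3]
opening: 0.125
grasp_force: 30.0
```

{"op": "apply_moves", "data": {
  "rows": [
    {"x": 0,"y": 3.5,"z": 0,"rx": 0,"ry": 0,"rz": 0,"claw": 245},
    {"x": 0,"y": 3.5,"z": 0,"rx": 0,"ry": 0,"rz": 0,"claw": 245},
    {"x": 0,"y": 3.5,"z": 0,"rx": 0,"ry": 0,"rz": 0,"claw": 245}
  ]
}}

```text
time_s: 10.68
position: [0.6737, 0.0363, 0.2829]
tcp_rot: [[0.137, 0.991, -0.005], [0.991, -0.137, 0.001], [0.001, -0.005, -1.0]]
force: [-5.8, -0.7, 3.9]
opening: 0.124
grasp_force: 30.0
```

```bash
cat >> h.py <<'E'
O=576.0 # box origin s mm ; t0=130
def stay(n):
    p,im,d=grab(n); c=cloud(p,d)*1000; X=c@bx-O; Y=c@by-130; Z=c[...,2]
    m=(d>0)&(Y>-188)&(Y<-146)&(Z>60)&(Z<200)&(abs(X)<120)
    q=np.c_[X[m],Y[m],Z[m]]; o=np.array(p['xyz'])*1000; o=np.array([o@bx-O,o@by-130,o[2]])
    if len(q)<5: print(n,'none',len(q)); return
    q=q[np.hypot(*(q[:,[0,2]]-np.median(q[:,[0,2]],axis=0)).T)<15]
    md=q.mean(0); v=(md-o)*[1,0,1]; v/=np.linalg.norm(v); print(n,len(q),'surf',md.round(1),'axis~',(md+v*6).round(1))
E
python3 - <<'E'
from h import *
for n in ['scene','side']: stay(n)
E
```

```text
scene 99 surf [  36.6 -169.4  129.3] axis~ [  32.9 -169.4  124.6]
side 58 surf [  30.9 -166.   128.1] axis~ [  34.2 -166.   123.1]
```

{"op": "apply_moves", "data": {
  "rows": [
    {"x": 0,"y": 2,"z": 0,"rx": 0,"ry": 0,"rz": 0,"claw": 245},
    {"x": 0,"y": 2,"z": 0,"rx": 0,"ry": 0,"rz": 0,"claw": 245},
    {"x": 0,"y": 2,"z": 0,"rx": 0,"ry": 0,"rz": 0,"claw": 245}
  ]
}}

```text
time_s: 11.15
position: [0.6743, 0.0362, 0.283]
tcp_rot: [[0.136, 0.991, -0.008], [0.991, -0.136, 0.002], [0.001, -0.008, -1.0]]
force: [-8.9, -1.1, 5.9]
opening: 0.127
grasp_force: 30.0
```

```bash
python3 - <<'E'
from h import *
print(box()); 
for n in ['scene','side']: stay(n)
E
```

```text
(array([662.7, 129.7, 283. ]), array([-8.7, -2.4,  5.9]))
scene 94 surf [  35.5 -169.7  129.7] axis~ [  31.7 -169.7  125. ]
side 57 surf [  29.3 -166.4  129.4] axis~ [  32.6 -166.4  124.4]
```

{"op": "apply_moves", "data": {
  "rows": [
    {"x": 0,"y": -2,"z": 0,"rx": 0,"ry": 0,"rz": 0,"claw": 245},
    {"x": 0,"y": -4,"z": 0,"rx": 0,"ry": 0,"rz": 0,"claw": 245},
    {"x": 0,"y": -4,"z": 0,"rx": 0,"ry": 0,"rz": 0,"claw": 245},
    {"x": 0,"y": -4,"z": 0,"rx": 0,"ry": 0,"rz": 0,"claw": 245}
  ]
}}

```text
time_s: 11.75
position: [0.673, 0.0364, 0.2829]
tcp_rot: [[0.137, 0.991, -0.001], [0.991, -0.137, 0.001], [0.001, -0.002, -1.0]]
force: [-4.4, 0.3, 3.6]
opening: 0.127
grasp_force: 30.0
```

```bash
python3 - <<'E'
from h import *
print(box()); 
for n in ['scene','side']: stay(n)
E
```

```text
(array([661.4, 129.7, 282.9]), array([-4.4, -0.3,  3.6]))
scene 99 surf [  38.  -168.5  128.5] axis~ [  34.2 -168.5  123.8]
side 61 surf [  32.2 -166.5  127.3] axis~ [  35.5 -166.5  122.3]
```

{"op": "apply_moves", "data": {
  "rows": [
    {"x": 0,"y": -2,"z": 0,"rx": 0,"ry": 0,"rz": 0,"claw": 245},
    {"x": 0,"y": -4,"z": 0,"rx": 0,"ry": 0,"rz": 0,"claw": 245},
    {"x": 0,"y": -4,"z": 0,"rx": 0,"ry": 0,"rz": 0,"claw": 245},
    {"x": 0,"y": -4,"z": 0,"rx": 0,"ry": 0,"rz": 0,"claw": 245}
  ]
}}

```text
time_s: 12.35
position: [0.6695, 0.0368, 0.2826]
tcp_rot: [[0.137, 0.991, -0.0], [0.991, -0.137, 0.001], [0.001, -0.0, -1.0]]
force: [-2.4, 4.7, -0.5]
opening: 0.124
grasp_force: 30.0
```

```bash
python3 - <<'E'
from h import *
print(box()); 
for n in ['scene','side']: stay(n)
E
```

```text
(array([657.9, 129.7, 282.6]), array([-3. ,  4.4, -0.5]))
scene 107 surf [  42.1 -167.2  125.1] axis~ [  38.4 -167.2  120.4]
side 61 surf [  36.5 -165.6  123.7] axis~ [  39.8 -165.6  118.7]
```

{"op": "apply_moves", "data": {
  "rows": [
    {"x": 0,"y": -2,"z": 0,"rx": 0,"ry": 0,"rz": 0,"claw": 245},
    {"x": 0,"y": -4,"z": 0.5,"rx": 0,"ry": 0,"rz": 0,"claw": 245},
    {"x": 0,"y": -4,"z": 0.5,"rx": 0,"ry": 0,"rz": 0,"claw": 245},
    {"x": 0,"y": -4,"z": 0.5,"rx": 0,"ry": 0,"rz": 0,"claw": 245}
  ]
}}

```text
time_s: 12.95
position: [0.6678, 0.037, 0.2825]
tcp_rot: [[0.137, 0.991, 0.006], [0.991, -0.137, 0.001], [0.002, 0.006, -1.0]]
force: [4.0, 4.1, -4.8]
opening: 0.126
grasp_force: 30.0
```

```bash
python3 - <<'E'
from h import *
print(box()); 
for n in ['scene','side']: stay(n)
E
```

```text
(array([656.2, 129.6, 282.5]), array([ 3.4,  4.6, -4.8]))
scene 109 surf [  43.  -167.2  124.2] axis~ [  39.3 -167.2  119.5]
side 61 surf [  37.7 -166.4  122.9] axis~ [  41.  -166.4  117.9]
```

{"op": "apply_moves", "data": {
  "rows": [
    {"x": 0,"y": 1.5,"z": -1,"rx": 0,"ry": 0,"rz": 0,"claw": 245},
    {"x": 0,"y": 1.5,"z": -1,"rx": 0,"ry": 0,"rz": 0,"claw": 185},
    {"x": 0,"y": 1.5,"z": -1,"rx": 0,"ry": 0,"rz": 0,"claw": 185},
    {"x": 0,"y": 1.5,"z": -1,"rx": 0,"ry": 0,"rz": 0,"claw": 185},
    {"x": 0,"y": 1.5,"z": -1,"rx": 0,"ry": 0,"rz": 0,"claw": 185}
  ]
}}

```text
time_s: 13.68
position: [0.6673, 0.036, 0.284]
tcp_rot: [[0.137, 0.991, 0.001], [0.991, -0.137, -0.001], [-0.001, 0.001, -1.0]]
force: [-0.4, -0.5, 0.0]
opening: 0.269
grasp_force: 0.0
```

```bash
python3 - <<'E'
from h import *
st();print(box()); 
for n in ['scene','side']: stay(n)
R=boxR(-8,0,1)@Ro.from_rotvec([0,0,-np.pi/2]).as_matrix(); to([.480,.393,.25],R); to([.480,.393,.25],boxR(-8))
E
```

```text
13.675 [0.6673 0.036  0.284 ] [-0.4 -0.5  0. ] 0.2691439597389986 0.0
(array([655.8, 128.6, 284. ]), array([-0.3, -0.6,  0. ]))
scene 109 surf [  42.7 -167.7  124.1] axis~ [  39.  -167.7  119.4]
side 59 surf [  37.6 -166.9  123.1] axis~ [  41.  -166.9  118.1]
shift [ 327.7 -234.3   33.5] rot [ 0.000e+00  1.000e-02 -1.498e+01]
shift [ 327.7 -234.3   33.5] rot [0.01 0.   0.02]
```

{"op": "apply_moves", "data": {
  "rows": [
    {"x": 0,"y": 0,"z": -30,"rx": 0,"ry": 0,"rz": 0,"claw": 150},
    {"x": 0,"y": 0,"z": -70,"rx": 0,"ry": 0,"rz": 0,"claw": 100},
    {"x": 0,"y": 0,"z": -95,"rx": 0,"ry": 0,"rz": 0,"claw": 60},
    {"x": 60,"y": 0,"z": -95,"rx": 0,"ry": 0,"rz": -1.5,"claw": 60},
    {"x": 328,"y": -154,"z": -40,"rx": 0,"ry": 0,"rz": -15,"claw": 60},
    {"x": 328,"y": -154,"z": 0,"rx": 0,"ry": 0,"rz": -15,"claw": 60},
    {"x": 328,"y": -154,"z": 0,"rx": 0,"ry": 0,"rz": -15,"claw": 60},
    {"x": 328,"y": -154,"z": 0,"rx": 0,"ry": 0,"rz": -15,"claw": 60},
    {"x": 328,"y": -154,"z": 0,"rx": 0,"ry": 0,"rz": -15,"claw": 60},
    {"x": 328,"y": -154,"z": 0,"rx": 0,"ry": 0,"rz": -15,"claw": 60}
  ]
}}

```text
time_s: 15.02
position: [0.5562, 0.386, 0.2815]
tcp_rot: [[-0.915, 0.403, -0.004], [0.403, 0.915, -0.001], [0.003, -0.002, -1.0]]
force: [0.0, -0.4, 0.2]
opening: 0.766
grasp_force: 0.0
```

```bash
python3 - <<'E'
from h import *
s=st(); print(np.round(s['joint_positions'],0)); R=boxR(-8,0,1)@Ro.from_rotvec([0,0,-np.pi/2]).as_matrix(); to([.56,.385,.27],R)
for n in ['scene']: stay(n)
E
```

```text
15.025 [0.5562 0.386  0.2815] [ 0.  -0.4  0.2] 0.7664659326263944 0.0
[ 25.  33.  72.   0.  76. -41.]
shift [-3.9  0.7 11.5] rot [-0.02 -0.03 -2.63]
scene 107 surf [  42.9 -167.3  124.3] axis~ [  39.2 -167.3  119.6]
```

{"op": "apply_moves", "data": {
  "rows": [
    {"x": -4,"y": 0,"z": 10,"rx": 0,"ry": 0,"rz": -2.6,"claw": 60},
    {"x": -4,"y": 0,"z": 10,"rx": 0,"ry": 0,"rz": -2.6,"claw": 60},
    {"x": -4,"y": 0,"z": 10,"rx": 0,"ry": 0,"rz": -2.6,"claw": 60}
  ]
}}

```text
time_s: 15.45
position: [0.5636, 0.3803, 0.2738]
tcp_rot: [[-0.988, 0.157, 0.001], [0.157, 0.988, -0.0], [-0.001, 0.0, -1.0]]
force: [-0.1, 0.3, 0.7]
opening: 0.764
grasp_force: 0.0
```

```bash
python3 - <<'E'
from h import *
s=st()
p,im,d=grab('wrist'); c=cloud(p,d)*1000; cv2.imwrite('pics/w3.png',im[:,:,::-1])
Z=c[...,2]; r=np.arange(400)[:,None]<230
m=((Z>37)&(Z<60)&r).astype(np.uint8)
k,l,stt,ce=cv2.connectedComponentsWithStats(m)
for i in range(1,k):
    if stt[i,4]>40:
        (u,v),rad=cv2.minEnclosingCircle(np.argwhere(l==i)[:,::-1].astype(np.float32)); M=l==i
        print(stt[i],(u,v),'rgb',im[M].mean(0).round(),'z',np.median(Z[M]),onz(p,[ce[i]],np.median(Z[M])/1000).round(4))
E
```

```text
15.45 [0.5636 0.3803 0.2738] [-0.1  0.3  0.7] 0.7637644849264599 0.0
[296  10  24  29 545] (307.5, 24.178571701049805) rgb [ 54.  94. 180.] z 45.464233299979725 [[0.4008 0.396  0.0455]]
[305  90  22  23 413] (316.0, 101.0) rgb [193. 183. 186.] z 45.29880857963825 [[0.4783 0.3925 0.0453]]
[232 105  25  23 452] (243.79507446289062, 115.7213134765625) rgb [196.  41.  37.] z 45.242687266599745 [[0.4816 0.3084 0.0452]]
[  15  153  145   77 1130] (87.0, 192.0) rgb [83. 83. 85.] z 49.0951081884066 [[0.5333 0.1563 0.0491]]
[273 187  18  18 152] (281.5, 195.5) rgb [143. 139. 138.] z 37.917264101286484 [[0.5821 0.3329 0.0379]]
[318 194  19  17 145] (326.94775390625, 202.52984619140625) rgb [132. 127. 128.] z 37.934200922743855 [[0.6007 0.3875 0.0379]]
```

View pics/w3.png

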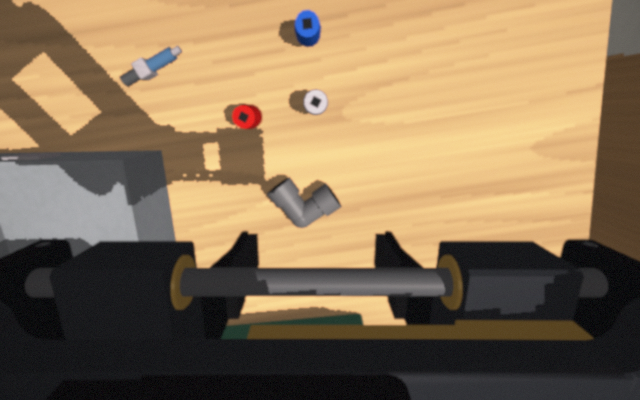

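The wrist view shows the grey socket at (316,101), with the red one at (246,117), blue at (307,28), and the elbow at (300,200).

{"op": "apply_moves", "data": {
  "rows": [
    {"x": 50,"y": -1,"z": 30,"rx": 0,"ry": 0,"rz": 0,"claw": 60},
    {"x": 86,"y": -1.3,"z": 80,"rx": 0,"ry": 0,"rz": 0,"claw": 60},
    {"x": 86,"y": -1.3,"z": 130,"rx": 0,"ry": 0,"rz": 0,"claw": 60},
    {"x": 86,"y": -1.3,"z": 180,"rx": 0,"ry": 0,"rz": 0,"claw": 60},
    {"x": 86,"y": -1.3,"z": 210,"rx": 0,"ry": 0,"rz": 0,"claw": 60},
    {"x": 86,"y": -1.3,"z": 230,"rx": 0,"ry": 0,"rz": 0,"claw": 60},
    {"x": 86,"y": -1.3,"z": 230,"rx": 0,"ry": 0,"rz": 0,"claw": 60},
    {"x": 86,"y": -1.3,"z": 230,"rx": 0,"ry": 0,"rz": 0,"claw": 60}
  ]
}}

```text
time_s: 16.5
position: [0.479, 0.3933, 0.0448]
tcp_rot: [[-0.988, 0.154, 0.002], [0.154, 0.988, 0.001], [-0.002, 0.002, -1.0]]
force: [0.4, -0.2, -0.4]
opening: 0.763
grasp_force: 0.0
```

{"op": "apply_moves", "data": {
  "rows": [
    {"x": 0,"y": 0,"z": 0,"rx": 0,"ry": 0,"rz": 0,"claw": 200},
    {"x": 0,"y": 0,"z": 0,"rx": 0,"ry": 0,"rz": 0,"claw": 200},
    {"x": 0,"y": 0,"z": 0,"rx": 0,"ry": 0,"rz": 0,"claw": 200},
    {"x": 0,"y": 0,"z": 0,"rx": 0,"ry": 0,"rz": 0,"claw": 200},
    {"x": 0,"y": 0,"z": 0,"rx": 0,"ry": 0,"rz": 0,"claw": 200},
    {"x": 0,"y": 0,"z": 0,"rx": 0,"ry": 0,"rz": 0,"claw": 200}
  ]
}}

```text
time_s: 17.25
position: [0.4779, 0.3929, 0.0436]
tcp_rot: [[-0.988, 0.153, 0.0], [0.153, 0.988, 0.0], [-0.0, 0.0, -1.0]]
force: [-0.7, 0.6, 1.6]
opening: 0.324
grasp_force: 30.0
```

{"op": "apply_moves", "data": {
  "rows": [
    {"x": 0,"y": 0,"z": -30,"rx": 0,"ry": 0,"rz": 0,"claw": 200},
    {"x": 0,"y": 0,"z": -80,"rx": 0,"ry": 0,"rz": 0,"claw": 200},
    {"x": -5,"y": -20,"z": -130,"rx": 0,"ry": 0,"rz": 0,"claw": 200},
    {"x": -20,"y": -65,"z": -150,"rx": 0,"ry": 0,"rz": 0,"claw": 200},
    {"x": -38,"y": -115,"z": -150,"rx": 0,"ry": 0,"rz": 0,"claw": 200},
    {"x": -56,"y": -165,"z": -150,"rx": 0,"ry": 0,"rz": 0,"claw": 200},
    {"x": -74,"y": -215,"z": -150,"rx": 0,"ry": 0,"rz": 0,"claw": 200},
    {"x": -90,"y": -265,"z": -150,"rx": 0,"ry": 0,"rz": 0,"claw": 200},
    {"x": -99.6,"y": -294,"z": -150,"rx": 0,"ry": 0,"rz": 0,"claw": 200},
    {"x": -99.6,"y": -294,"z": -150,"rx": 0,"ry": 0,"rz": 0,"claw": 200}
  ]
}}

```text
time_s: 18.5
position: [0.5315, 0.0848, 0.1931]
tcp_rot: [[-0.988, 0.157, -0.001], [0.157, 0.988, -0.0], [0.001, -0.0, -1.0]]
force: [-0.4, -0.0, -2.3]
opening: 0.328
grasp_force: 30.0
```

```bash
python3 - <<'E'
from h import *
st();print(box()); stay('scene')
to(.514*bx+.16*by+[0,0,.05],boxR(-8,0,1)@Ro.from_rotvec([0,0,-np.pi/2]).as_matrix())
E
```

```text
18.5 [0.5315 0.0848 0.1931] [-0.4 -0.  -2.3] 0.32782067691099037 29.999287377577275
(array([514.5, 157.9, 193.1]), array([-0.4, -0.1, -2.3]))
scene 110 surf [  42.8 -167.4  124.3] axis~ [  39.1 -167.4  119.6]
shift [ -0.4   0.7 143.1] rot [ 0.   -0.01 -0.16]
```

{"op": "apply_moves", "data": {
  "rows": [
    {"x": 0,"y": 0,"z": 40,"rx": 0,"ry": 0,"rz": 0,"claw": 200},
    {"x": 0,"y": 0,"z": 85,"rx": 0,"ry": 0,"rz": 0,"claw": 200},
    {"x": 0,"y": 0,"z": 120,"rx": 0,"ry": 0,"rz": 0,"claw": 200},
    {"x": 0,"y": 0,"z": 136,"rx": 0,"ry": 0,"rz": 0,"claw": 200},
    {"x": 0,"y": 0,"z": 142,"rx": 0,"ry": 0,"rz": 0,"claw": 200},
    {"x": 0,"y": 0,"z": 143,"rx": 0,"ry": 0,"rz": 0,"claw": 200},
    {"x": 0,"y": 0,"z": 143,"rx": 0,"ry": 0,"rz": 0,"claw": 200}
  ]
}}

```text
time_s: 19.42
position: [0.5321, 0.0871, 0.0516]
tcp_rot: [[-0.988, 0.153, 0.002], [0.153, 0.988, -0.0], [-0.002, 0.0, -1.0]]
force: [-0.6, 0.0, -2.1]
opening: 0.329
grasp_force: 30.0
```

{"op": "apply_moves", "data": {
  "rows": [
    {"x": 0,"y": 0,"z": 2,"rx": 0,"ry": 0,"rz": 0,"claw": 200},
    {"x": 0,"y": 0,"z": 3,"rx": 0,"ry": 0,"rz": 0,"claw": 200},
    {"x": 0,"y": 0,"z": 3,"rx": 0,"ry": 0,"rz": 0,"claw": 200}
  ]
}}

```text
time_s: 19.8
position: [0.5313, 0.0869, 0.0477]
tcp_rot: [[-0.988, 0.153, 0.0], [0.153, 0.988, 0.0], [-0.0, 0.0, -1.0]]
force: [0.1, 0.0, -1.8]
opening: 0.323
grasp_force: 30.0
```

{"op": "apply_moves", "data": {
  "rows": [
    {"x": 0,"y": 0,"z": 0,"rx": 0,"ry": 0,"rz": 0,"claw": 110},
    {"x": 0,"y": 0,"z": 0,"rx": 0,"ry": 0,"rz": 0,"claw": 110},
    {"x": 0,"y": 0,"z": 0,"rx": 0,"ry": 0,"rz": 0,"claw": 110},
    {"x": 0,"y": 0,"z": -20,"rx": 0,"ry": 0,"rz": 0,"claw": 110},
    {"x": 0,"y": 0,"z": -60,"rx": 0,"ry": 0,"rz": 0,"claw": 110},
    {"x": 0,"y": 0,"z": -120,"rx": 0,"ry": 0,"rz": 0,"claw": 110},
    {"x": 20,"y": 0,"z": -180,"rx": 0,"ry": 0,"rz": 0,"claw": 60},
    {"x": 50,"y": 0,"z": -230,"rx": 0,"ry": 0,"rz": 0,"claw": 60},
    {"x": 50,"y": 0,"z": -230,"rx": 0,"ry": 0,"rz": 0,"claw": 60}
  ]
}}

```text
time_s: 20.92
position: [0.482, 0.0951, 0.2815]
tcp_rot: [[-0.988, 0.152, 0.008], [0.152, 0.988, -0.0], [-0.008, 0.001, -1.0]]
force: [0.6, 0.1, -0.8]
opening: 0.748
grasp_force: 0.0
```

```bash
python3 - <<'E'
from h import *
s=st();print(box(),np.round(s['joint_positions']))
for n in ('scene','side'): stay(n)
p,im,d=grab('side'); c=cloud(p,d)*1000; X=c@bx-O; Y=c@by-130; m=(abs(X)<92)&(abs(Y)<112)&(c[...,2]>15)&(c[...,2]<75); print(m.sum(),[np.median(q[m]) for q in (X,Y,c[...,2])])
cv2.imwrite('pics/side3.png',cv2.resize(im[80:300,180:440],None,fx=2.5,fy=2.5)[:,:,::-1])
to((.615)*bx+(.130-.28)*by+[0,0,.4],boxR(-8))
E
```

```text
20.925 [0.482  0.0951 0.2815] [ 0.6  0.1 -0.8] 0.7477634156519549 0.0
(array([464. , 161.3, 281.5]), array([ 0.5,  0.2, -0.8])) [ -2.  17.  99.   0.  64. -83.]
scene 107 surf [  42.8 -167.5  124.4] axis~ [  39.1 -167.5  119.7]
side 17 surf [  36.6 -153.3  121.9] axis~ [  39.9 -153.3  116.9]
232 [np.float64(-58.28192404457542), np.float64(34.27925784516336), np.float64(42.221789064924906)]
shift [-155.6 -308.5 -123.2] rot [-1.000e-02 -0.000e+00  1.486e+01]
```

View pics/side3.png

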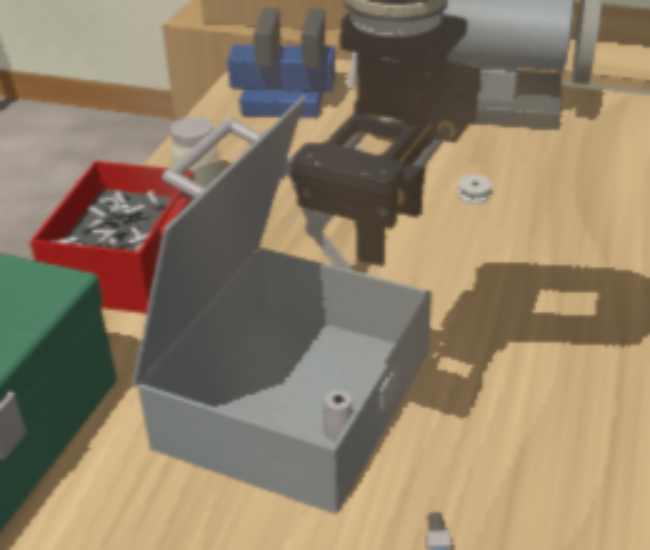

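The side view shows the socket upright in the box at (338,410), with the lid standing on the locked stay.

```bash
python3 - <<'E'
from h import *
R=boxR(-8,30); print(R.round(2))
P=.616*bx-.038*by+np.array([0,0,.119]); T=P-.006*R[:,2]
to(.52*bx-.16*by+[0,0,.38],R)
print('pre',T-.12*R[:,2],'T',T)
to(T-.12*R[:,2],R)
E
```

```text
[[ 0.12  0.99  0.07]
 [ 0.86 -0.14  0.5 ]
 [ 0.5   0.   -0.87]]
shift [ -60.7 -319.9 -103.1] rot [-3.89  3.94 14.49]
pre [ 0.59594865 -0.18574771  0.2281192 ] T [ 0.60429903 -0.12633162  0.12419615]
shift [-156.  -259.5   48.7] rot [-3.89  3.94 14.49]
```

{"op": "apply_moves", "data": {
  "rows": [
    {"x": -10,"y": -40,"z": -40,"rx": 0,"ry": 0,"rz": 1.5,"claw": 40},
    {"x": -61,"y": -320,"z": -103,"rx": -3.9,"ry": 3.9,"rz": 14.5,"claw": 40},
    {"x": -61,"y": -320,"z": -103,"rx": -3.9,"ry": 3.9,"rz": 14.5,"claw": 40},
    {"x": -61,"y": -320,"z": -103,"rx": -3.9,"ry": 3.9,"rz": 14.5,"claw": 40},
    {"x": -61,"y": -320,"z": -103,"rx": -3.9,"ry": 3.9,"rz": 14.5,"claw": 40},
    {"x": -61,"y": -320,"z": -103,"rx": -3.9,"ry": 3.9,"rz": 14.5,"claw": 40},
    {"x": -61,"y": -320,"z": -103,"rx": -3.9,"ry": 3.9,"rz": 14.5,"claw": 40},
    {"x": -61,"y": -320,"z": -103,"rx": -3.9,"ry": 3.9,"rz": 14.5,"claw": 40},
    {"x": -61,"y": -320,"z": -103,"rx": -3.9,"ry": 3.9,"rz": 14.5,"claw": 40},
    {"x": -61,"y": -320,"z": -103,"rx": -3.9,"ry": 3.9,"rz": 14.5,"claw": 40}
  ]
}}

```text
time_s: 22.32
position: [0.4925, -0.232, 0.3777]
tcp_rot: [[0.122, 0.99, 0.07], [0.857, -0.141, 0.496], [0.501, -0.0, -0.865]]
force: [-0.1, 0.1, 0.2]
opening: 0.839
grasp_force: 0.0
```

```bash
python3 - <<'E'
from h import *
s=st();print(box(),np.round(s['joint_positions']))
R=boxR(-8,30); P=.616*bx-.038*by+np.array([0,0,.119]); T=P-.006*R[:,2]
to(T-.12*R[:,2],R)
E
```

```text
22.325 [ 0.4925 -0.232   0.3777] [-0.1  0.1  0.2] 0.8394255105637398 0.0
(array([ 520. , -161.2,  377.7]), array([-0.1,  0.1,  0.2])) [-49.  23.  79.  23.  98. -42.]
shift [-22.7  96.  159.7] rot [ 0.01 -0.01 -0.02]
```

{"op": "apply_moves", "data": {
  "rows": [
    {"x": -10,"y": 40,"z": 30,"rx": 0,"ry": 0,"rz": 0,"claw": 20},
    {"x": -23,"y": 80,"z": 70,"rx": 0,"ry": 0,"rz": 0,"claw": 20},
    {"x": -23,"y": 96,"z": 120,"rx": 0,"ry": 0,"rz": 0,"claw": 20},
    {"x": -23,"y": 96,"z": 160,"rx": 0,"ry": 0,"rz": 0,"claw": 20},
    {"x": -23,"y": 96,"z": 160,"rx": 0,"ry": 0,"rz": 0,"claw": 20}
  ]
}}

```text
time_s: 22.95
position: [0.5956, -0.1823, 0.2269]
tcp_rot: [[0.119, 0.991, 0.065], [0.857, -0.136, 0.498], [0.502, -0.004, -0.865]]
force: [0.1, 0.5, -0.2]
opening: 0.923
grasp_force: 0.0
```

```bash
python3 - <<'E'
from h import *
s=st();print(box(),np.round(s['joint_positions']))
R=boxR(-8,30); P=.616*bx-.038*by+np.array([0,0,.119]); T=P-.006*R[:,2]
to(T,R); stay('scene')
p,im,d=grab('wrist'); cv2.imwrite('pics/w4.png',im[:,:,::-1]); c=cloud(p,d)*1000; X=c@bx-O; Y=c@by-130; Z=c[...,2]
m=(d>0)&(Y>-188)&(Y<-146)&(Z>80)&(Z<150)&(X>0)&(X<80); print(m.sum(),np.argwhere(m).mean(0),X[m].min(),X[m].max(),X[m].mean(),Z[m].max())
E
```

```text
22.95 [ 0.5956 -0.1823  0.2269] [ 0.1  0.5 -0.2] 0.922730122724732 0.0
(array([615.2, -97.6, 226.9]), array([ 0. ,  0.5, -0.2])) [-39.  37.  80.  26.  81. -39.]
shift [ -2.6   1.4 117.2] rot [-0.05 -0.02  0.01]
scene 107 surf [  42.7 -167.8  124.2] axis~ [  39.  -167.8  119.5]
845 [199.37159763 314.48994083] 31.296663784622638 47.979780695020736 39.62735478823672 128.77003164871243
```

View pics/w4.png

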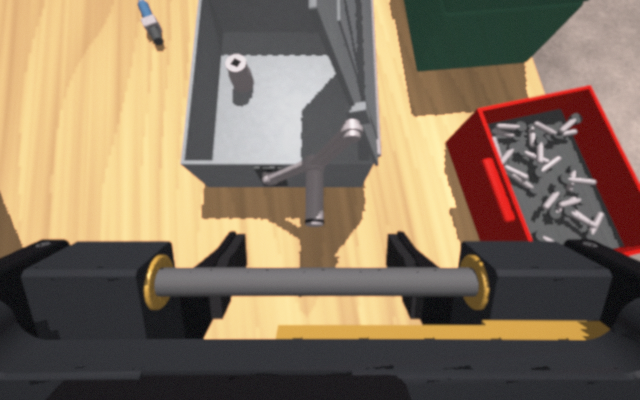

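The wrist view shows the peg at (315,165–225), between the fingers' line, with the socket in the box at (238,75). The peg axis is at box X ≈ 39.6 and Z ≈ 120 mm.

{"op": "apply_moves", "data": {
  "rows": [
    {"x": -1,"y": 1,"z": 30,"rx": 0,"ry": 0,"rz": 0,"claw": 0},
    {"x": -2,"y": 1,"z": 70,"rx": 0,"ry": 0,"rz": 0,"claw": 0},
    {"x": -2,"y": 1,"z": 100,"rx": 0,"ry": 0,"rz": 0,"claw": 0},
    {"x": -2,"y": 1,"z": 116,"rx": 0,"ry": 0,"rz": 0,"claw": 0},
    {"x": -2,"y": 1,"z": 116,"rx": 0,"ry": 0,"rz": 0,"claw": 100},
    {"x": -2,"y": 1,"z": 116,"rx": 0,"ry": 0,"rz": 0,"claw": 180},
    {"x": -2,"y": 1,"z": 116,"rx": 0,"ry": 0,"rz": 0,"claw": 180}
  ]
}}

```text
time_s: 23.92
position: [0.607, -0.131, 0.1304]
tcp_rot: [[0.12, 0.99, 0.075], [0.859, -0.141, 0.492], [0.498, 0.006, -0.867]]
force: [-0.2, 0.1, -0.5]
opening: 0.747
grasp_force: 0.0
```

```bash
python3 - <<'E'
from h import *
s=st();print(box(),np.round(s['joint_positions']))
R=boxR(-8,30); P=.6156*bx-.038*by+np.array([0,0,.12]); T=P-.006*R[:,2]
to(T,R)
E
```

```text
23.925 [ 0.607  -0.131   0.1304] [-0.2  0.1 -0.5] 0.7469731431970108 0.0
(array([619.3, -45.3, 130.4]), array([-0.2,  0.1, -0.5])) [-35.  43.  86.  29.  68. -41.]
shift [ 1.1 -3.7  6.6] rot [0.06 0.03 0.01]
```

{"op": "apply_moves", "data": {
  "rows": [
    {"x": 0,"y": -1,"z": 1,"rx": 0,"ry": 0,"rz": 0,"claw": 150},
    {"x": 0,"y": -1,"z": 1,"rx": 0,"ry": 0,"rz": 0,"claw": 170}
  ]
}}

```text
time_s: 24.18
position: [0.6053, -0.1294, 0.1285]
tcp_rot: [[0.12, 0.99, 0.073], [0.858, -0.141, 0.493], [0.499, 0.004, -0.867]]
force: [-0.2, -0.7, -0.1]
opening: 0.514
grasp_force: 0.0
```

```bash
python3 - <<'E'
from h import *
s=st();print(box())
R=boxR(-8,30); P=.6156*bx-.038*by+np.array([0,0,.12]); T=P-.006*R[:,2]
to(T,R)
E
```

```text
24.175 [ 0.6053 -0.1294  0.1285] [-0.2 -0.7 -0.1] 0.514327171620874 0.0
(array([617.4, -43.9, 128.5]), array([-0.1, -0.7, -0.1]))
shift [ 0.8 -1.8  4.3] rot [0.04 0.02 0.  ]
```

{"op": "apply_moves", "data": {
  "rows": [
    {"x": 0,"y": -1,"z": 1.5,"rx": 0,"ry": 0,"rz": 0,"claw": 190},
    {"x": 0,"y": -1,"z": 1.5,"rx": 0,"ry": 0,"rz": 0,"claw": 200},
    {"x": 0,"y": -1,"z": 1.5,"rx": 0,"ry": 0,"rz": 0,"claw": 240},
    {"x": 0,"y": -1,"z": 1.5,"rx": 0,"ry": 0,"rz": 0,"claw": 240},
    {"x": 0,"y": -1,"z": 1.5,"rx": 0,"ry": 0,"rz": 0,"claw": 240}
  ]
}}

```text
time_s: 24.8
position: [0.6033, -0.128, 0.1268]
tcp_rot: [[0.12, 0.99, 0.07], [0.858, -0.139, 0.494], [0.499, 0.001, -0.867]]
force: [-5.7, -0.4, 0.9]
opening: 0.176
grasp_force: 30.0
```

```bash
python3 - <<'E'
from h import *
s=st();print(box())
R=boxR(-8,30); P=.6156*bx-.038*by+np.array([0,0,.12]); T=P-.006*R[:,2]
to(T,R); stay('scene')
E
```

```text
24.8 [ 0.6033 -0.128   0.1268] [-5.7 -0.4  0.9] 0.175841710691349 29.992353888228536
(array([615.3, -42.8, 126.8]), array([-5.6, -1.2,  0.9]))
shift [0.8 0.3 2.3] rot [0.01 0.01 0.  ]
scene 16 surf [  47.5 -176.5  153.8] axis~ [  43.7 -176.5  149.2]
```

```bash
python3 - <<'E'
from h import *
a0=np.radians(50.4)
for a in np.arange(50.4,176,6.1):
    r=np.radians(a); dX=75.5*(np.cos(r)-np.cos(a0)); dZ=75.5*(np.sin(r)-np.sin(a0)); print(round(a,1),'x %.1f y %.1f z %.1f'%(.5*dZ,dX,-.867*dZ),'abs X %.1f Z %.1f'%(39.3+dX,120+dZ))
E
```

```text
50.4 x 0.0 y 0.0 z -0.0 abs X 39.3 Z 120.0
56.5 x 2.4 y -6.5 z -4.1 abs X 32.8 Z 124.8
62.6 x 4.4 y -13.4 z -7.7 abs X 25.9 Z 128.9
68.7 x 6.1 y -20.7 z -10.6 abs X 18.6 Z 132.2
74.8 x 7.3 y -28.3 z -12.7 abs X 11.0 Z 134.7
80.9 x 8.2 y -36.2 z -14.2 abs X 3.1 Z 136.4
87.0 x 8.6 y -44.2 z -14.9 abs X -4.9 Z 137.2
93.1 x 8.6 y -52.2 z -14.9 abs X -12.9 Z 137.2
99.2 x 8.2 y -60.2 z -14.2 abs X -20.9 Z 136.4
105.3 x 7.3 y -68.0 z -12.7 abs X -28.7 Z 134.7
111.4 x 6.1 y -75.7 z -10.5 abs X -36.4 Z 132.1
117.5 x 4.4 y -83.0 z -7.6 abs X -43.7 Z 128.8
123.6 x 2.4 y -89.9 z -4.1 abs X -50.6 Z 124.7
129.7 x -0.0 y -96.4 z 0.1 abs X -57.1 Z 119.9
135.8 x -2.8 y -102.3 z 4.8 abs X -63.0 Z 114.5
141.9 x -5.8 y -107.5 z 10.0 abs X -68.2 Z 108.4
148.0 x -9.1 y -112.2 z 15.7 abs X -72.9 Z 101.8
154.1 x -12.6 y -116.0 z 21.8 abs X -76.7 Z 94.8
160.2 x -16.3 y -119.2 z 28.3 abs X -79.9 Z 87.4
166.3 x -20.1 y -121.5 z 34.9 abs X -82.2 Z 79.7
172.4 x -24.1 y -123.0 z 41.8 abs X -83.7 Z 71.8
```

{"op": "apply_moves", "data": {
  "rows": [
    {"x": 1,"y": -5,"z": -2,"rx": 0,"ry": 0,"rz": 0,"claw": 240},
    {"x": 2.4,"y": -8.5,"z": -4,"rx": 0,"ry": 0,"rz": 0,"claw": 240},
    {"x": 2.4,"y": -8.5,"z": -4,"rx": 0,"ry": 0,"rz": 0,"claw": 240}
  ]
}}

```text
time_s: 25.22
position: [0.5965, -0.1272, 0.132]
tcp_rot: [[0.12, 0.99, 0.075], [0.859, -0.141, 0.493], [0.498, 0.005, -0.867]]
force: [0.8, 0.4, -0.3]
opening: 0.175
grasp_force: 30.0
```

```bash
python3 - <<'E'
from h import *
st();print(box())
E
```

```text
25.225 [ 0.5965 -0.1272  0.132 ] [ 0.8  0.4 -0.3] 0.17482212690495358 29.989716068375856
(array([608.4, -42.9, 132. ]), array([ 0.7,  0.5, -0.3]))
```

{"op": "apply_moves", "data": {
  "rows": [
    {"x": 1,"y": -3.5,"z": -2,"rx": 0,"ry": 0,"rz": 0,"claw": 240},
    {"x": 2,"y": -7,"z": -3.6,"rx": 0,"ry": 0,"rz": 0,"claw": 240},
    {"x": 2.9,"y": -10.5,"z": -5,"rx": 0,"ry": 0,"rz": 0,"claw": 240},
    {"x": 3.7,"y": -14.2,"z": -6.5,"rx": 0,"ry": 0,"rz": 0,"claw": 240},
    {"x": 3.7,"y": -14.2,"z": -6.5,"rx": 0,"ry": 0,"rz": 0,"claw": 240}
  ]
}}

```text
time_s: 25.85
position: [0.5819, -0.1252, 0.1396]
tcp_rot: [[0.12, 0.99, 0.074], [0.858, -0.141, 0.493], [0.499, 0.004, -0.867]]
force: [1.6, 0.3, 2.0]
opening: 0.172
grasp_force: 30.0
```

```bash
python3 - <<'E'
from h import *
st();print(box())
E
```

```text
25.85 [ 0.5819 -0.1252  0.1396] [1.6 0.3 2. ] 0.17220530202625142 29.98981902608648
(array([593.7, -43. , 139.6]), array([1.6, 0.5, 2. ]))
```

{"op": "apply_moves", "data": {
  "rows": [
    {"x": 0.6,"y": -4,"z": -1.1,"rx": 0,"ry": 0,"rz": 0,"claw": 240},
    {"x": 1.2,"y": -8,"z": -2.1,"rx": 0,"ry": 0,"rz": 0,"claw": 240},
    {"x": 1.7,"y": -12,"z": -3,"rx": 0,"ry": 0,"rz": 0,"claw": 240},
    {"x": 2.1,"y": -16,"z": -3.6,"rx": 0,"ry": 0,"rz": 0,"claw": 240},
    {"x": 2.4,"y": -20,"z": -4.1,"rx": 0,"ry": 0,"rz": 0,"claw": 240},
    {"x": 2.5,"y": -24,"z": -4.3,"rx": 0,"ry": 0,"rz": 0,"claw": 240},
    {"x": 2.5,"y": -28,"z": -4.4,"rx": 0,"ry": 0,"rz": 0,"claw": 240},
    {"x": 2.5,"y": -32,"z": -4.3,"rx": 0,"ry": 0,"rz": 0,"claw": 240},
    {"x": 2.3,"y": -36,"z": -4,"rx": 0,"ry": 0,"rz": 0,"claw": 240},
    {"x": 2.1,"y": -39.5,"z": -3.6,"rx": 0,"ry": 0,"rz": 0,"claw": 240}
  ]
}}

```text
time_s: 27.1
position: [0.5407, -0.1195, 0.1435]
tcp_rot: [[0.12, 0.99, 0.069], [0.859, -0.138, 0.494], [0.499, 0.0, -0.867]]
force: [-4.4, -3.2, 8.0]
opening: 0.173
grasp_force: 30.0
```

```bash
python3 - <<'E'
from h import *
st();b=box();print(b); X=b[0][0]-576;Z=b[0][2]-5.2; print(X,Z,np.hypot(X+8.8,Z-61.8),np.degrees(np.arctan2(Z-61.8,X+8.8)))
E
```

```text
27.1 [ 0.5407 -0.1195  0.1435] [-4.4 -3.2  8. ] 0.17326210433127345 29.989912840537727
(array([552. , -43.1, 143.5]), array([-3.9, -3.8,  8. ]))
-24.0 138.3 77.99544858515786 101.23789859254498
```

{"op": "apply_moves", "data": {
  "rows": [
    {"x": 0.3,"y": -4,"z": -0.6,"rx": 0,"ry": 0,"rz": 0,"claw": 240},
    {"x": -0.2,"y": -8,"z": 0.2,"rx": 0,"ry": 0,"rz": 0,"claw": 240},
    {"x": -0.8,"y": -12,"z": 1.3,"rx": 0,"ry": 0,"rz": 0,"claw": 240},
    {"x": -1.4,"y": -16,"z": 2.4,"rx": 0,"ry": 0,"rz": 0,"claw": 240},
    {"x": -2.2,"y": -19.7,"z": 3.8,"rx": 0,"ry": 0,"rz": 0,"claw": 240},
    {"x": -3.1,"y": -23.3,"z": 5.4,"rx": 0,"ry": 0,"rz": 0,"claw": 240},
    {"x": -4.1,"y": -26.9,"z": 7.1,"rx": 0,"ry": 0,"rz": 0,"claw": 240},
    {"x": -5.2,"y": -30.4,"z": 9,"rx": 0,"ry": 0,"rz": 0,"claw": 240},
    {"x": -6.4,"y": -33.8,"z": 11.1,"rx": 0,"ry": 0,"rz": 0,"claw": 240},
    {"x": -7.6,"y": -37,"z": 13.2,"rx": 0,"ry": 0,"rz": 0,"claw": 240}
  ]
}}

```text
time_s: 28.35
position: [0.5056, -0.1144, 0.1271]
tcp_rot: [[0.12, 0.99, 0.072], [0.859, -0.14, 0.493], [0.498, 0.003, -0.867]]
force: [-4.5, -1.2, -4.1]
opening: 0.177
grasp_force: 30.0
```

```bash
python3 - <<'E'
from h import *
st();b=box();print(b); X=b[0][0]-576;Z=b[0][2]-5.2; print(X,Z,np.hypot(X+8.8,Z-61.8),np.degrees(np.arctan2(Z-61.8,X+8.8)))
E
```

```text
28.35 [ 0.5056 -0.1144  0.1271] [-4.5 -1.2 -4.1] 0.17692302786972605 29.98937567230314
(array([516.6, -42.9, 127.1]), array([-4.3, -1.8, -4.1]))
-59.39999999999998 121.89999999999999 78.56443215603355 130.09503557292888
```

{"op": "apply_moves", "data": {
  "rows": [
    {"x": -1.3,"y": -3,"z": 2.3,"rx": 0,"ry": 0,"rz": 0,"claw": 240},
    {"x": -2.8,"y": -6,"z": 4.7,"rx": 0,"ry": 0,"rz": 0,"claw": 240},
    {"x": -4.2,"y": -8.6,"z": 7.2,"rx": 0,"ry": 0,"rz": 0,"claw": 240},
    {"x": -5.8,"y": -11.1,"z": 9.9,"rx": 0,"ry": 0,"rz": 0,"claw": 240},
    {"x": -7.4,"y": -13.5,"z": 12.7,"rx": 0,"ry": 0,"rz": 0,"claw": 240},
    {"x": -9.1,"y": -15.8,"z": 15.6,"rx": 0,"ry": 0,"rz": 0,"claw": 240},
    {"x": -10.8,"y": -17.8,"z": 18.6,"rx": 0,"ry": 0,"rz": 0,"claw": 240},
    {"x": -12.6,"y": -19.6,"z": 21.7,"rx": 0,"ry": 0,"rz": 0,"claw": 240},
    {"x": -14.4,"y": -21.3,"z": 24.9,"rx": 0,"ry": 0,"rz": 0,"claw": 240},
    {"x": -16.3,"y": -22.8,"z": 28.2,"rx": 0,"ry": 0,"rz": 0,"claw": 240}
  ]
}}

```text
time_s: 29.6
position: [0.4836, -0.1113, 0.0946]
tcp_rot: [[0.12, 0.99, 0.073], [0.859, -0.14, 0.493], [0.498, 0.003, -0.867]]
force: [-4.5, -1.5, -7.2]
opening: 0.173
grasp_force: 30.0
```

```bash
python3 - <<'E'
from h import *
st();b=box();print(b); X=b[0][0]-576;Z=b[0][2]-5.2; print(X,Z,np.hypot(X+8.8,Z-61.8),np.degrees(np.arctan2(Z-61.8,X+8.8)))
p,im,d=grab('side'); c=cloud(p,d)*1000; XX=c@bx-O; Y=c@by-130; m=(XX>-95)&(XX<90)&(abs(Y)<35)&(c[...,2]>80)&(c[...,2]<200); q=np.polyfit(XX[m],c[...,2][m],1); print('lid slope',q)
E
```

```text
29.6 [ 0.4836 -0.1113  0.0946] [-4.5 -1.5 -7.2] 0.17262708165922372 29.989895643666387
(array([494.3, -42.9,  94.6]), array([-4.2, -2.1, -7.2]))
-81.69999999999999 89.39999999999999 77.94979153275523 159.26329301131656
lid slope [ -0.24567397 111.58073723]
```

{"op": "apply_moves", "data": {
  "rows": [
    {"x": -1.3,"y": -0.8,"z": 2.2,"rx": 0,"ry": 0,"rz": 0,"claw": 240},
    {"x": -2.5,"y": -1.5,"z": 4.4,"rx": 0,"ry": 0,"rz": 0,"claw": 240},
    {"x": -3.8,"y": -2.1,"z": 6.6,"rx": 0,"ry": 0,"rz": 0,"claw": 240},
    {"x": -5.1,"y": -2.6,"z": 8.9,"rx": 0,"ry": 0,"rz": 0,"claw": 240},
    {"x": -6.4,"y": -3,"z": 11.2,"rx": 0,"ry": 0,"rz": 0,"claw": 240},
    {"x": -7.2,"y": -3.2,"z": 12.5,"rx": 0,"ry": 0,"rz": 0,"claw": 240},
    {"x": -7.2,"y": -3.2,"z": 12.5,"rx": 0,"ry": 0,"rz": 0,"claw": 240}
  ]
}}

```text
time_s: 30.52
position: [0.4806, -0.1108, 0.0813]
tcp_rot: [[0.12, 0.99, 0.073], [0.858, -0.14, 0.494], [0.499, 0.003, -0.866]]
force: [-6.8, -3.4, -0.3]
opening: 0.175
grasp_force: 30.0
```

```bash
cat >> h.py <<'E'
def lid():
    b=box();print(b); X=b[0][0]-576;Z=b[0][2]-5.2; print(X,Z,np.degrees(np.arctan2(Z-61.8,X+8.8)))
    for n in ('side','scene'):
        p,im,d=grab(n); c=cloud(p,d)*1000; XX=c@bx-O; Y=c@by-130; m=(d>0)&(XX>-60)&(XX<85)&(abs(Y)<105)&(c[...,2]>80)&(c[...,2]<140); q=np.polyfit(XX[m],c[...,2][m],1); print(n,m.sum(),'lid slope',q)
E
python3 -c "
from h import *
lid()"
```

```text
(array([491.3, -42.8,  81.3]), array([-6.3, -4.3, -0.3]))
-84.69999999999999 76.1 169.3302171955033
side 3344 lid slope [1.4217851e-04 9.0927119e+01]
scene 4011 lid slope [4.50687558e-05 9.25076274e+01]
```

{"op": "apply_moves", "data": {
  "rows": [
    {"x": -0.3,"y": -1,"z": 0.5,"rx": 0,"ry": 0,"rz": 0,"claw": 240},
    {"x": -0.3,"y": -1,"z": 0.5,"rx": 0,"ry": 0,"rz": 0,"claw": 120},
    {"x": -0.3,"y": -1,"z": 0.5,"rx": 0,"ry": 0,"rz": 0,"claw": 120},
    {"x": -0.3,"y": -1,"z": 0.5,"rx": 0,"ry": 0,"rz": 0,"claw": 120},
    {"x": -0.3,"y": -1,"z": 0.5,"rx": 0,"ry": 0,"rz": 0,"claw": 120},
    {"x": -0.3,"y": -1,"z": -30,"rx": 0,"ry": 0,"rz": 0,"claw": 120},
    {"x": -0.3,"y": -1,"z": -80,"rx": 0,"ry": 0,"rz": 0,"claw": 120},
    {"x": -0.3,"y": -1,"z": -130,"rx": 0,"ry": 0,"rz": 0,"claw": 120},
    {"x": -0.3,"y": -1,"z": -130,"rx": 0,"ry": 0,"rz": 0,"claw": 120},
    {"x": -0.3,"y": -1,"z": -130,"rx": 0,"ry": 0,"rz": 0,"claw": 120}
  ]
}}

```text
time_s: 31.88
position: [0.4697, -0.1743, 0.1929]
tcp_rot: [[0.121, 0.99, 0.072], [0.858, -0.141, 0.494], [0.499, 0.003, -0.866]]
force: [-0.0, -0.2, -0.6]
opening: 0.532
grasp_force: 0.0
```

```bash
python3 - <<'E'
from h import *
lid(); stay('scene')
p,im,d=grab('scene'); cv2.imwrite('pics/end.png',im[:,:,::-1])
E
```

```text
(array([ 489.4, -107.3,  192.9]), array([-0. , -0.2, -0.6]))
-86.60000000000002 187.70000000000002 121.71402342578996
side 3335 lid slope [-2.57143700e-04  9.09110958e+01]
scene 4026 lid slope [-5.73102129e-04  9.24926788e+01]
scene 87 surf [ -80.3 -167.1   78.4] axis~ [ -84.4 -167.1   74. ]
```

View pics/end.png

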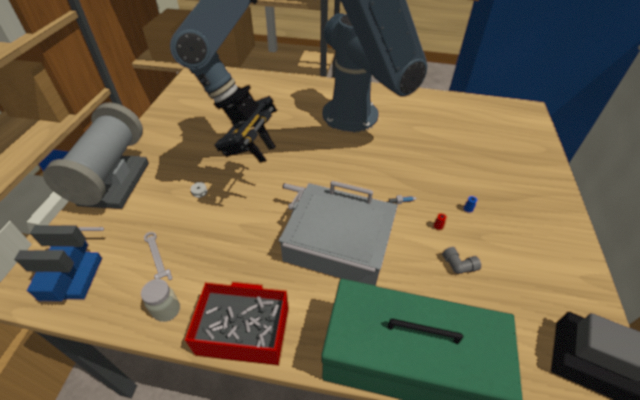

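The final scene view shows the lid closed at (340,230), the stay folded with its peg at (293,188), the arm clear, and everything else where it was.

```bash
python3 -c "
from rig import hand_in
print(hand_in())"
```

```text
the job is handed in; nothing more can be done
None
```

The socket is in the parts box and the lid is fully closed over a folded stay; I handed the job in at about 32 s, with the arm touching nothing and the other things on the bench where they were.

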